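Ready the sharpening rig: bevel scale to 30, hydraulic lever to float

ROBOT

A 7-joint arm with a two-finger parallel gripper is mounted at the origin on the work surface. World frame = base frame: x ahead of the robot, y to its left, z up, the work surface at z = 0. Lengths are in m, angles in rad, forces in N, time in s.
With the tool pointing down it reaches from about 0.35 to 0.9 m from the base axis. Payload 19.9 kg.
Tool frame: the origin (TCP) lies on the centre line of the jaws, within the pads' length; the fingertips stand 19 mm ahead of it and the grasp point (between the pads) is the TCP; z points along the fingers, y is the line along which they close (so a half turn about z gives the same grasp; the last joint's range is limited). The gripper opens to 85 mm and grips with 20 to 120 N. Pads are 22 mm wide; open, the fingers measure 114 mm over their backs; the gripper's body (76 mm by 85 mm) begins 54 mm behind the grasp point. The pads swing forward as they close: fully open they stand 13 mm farther back than shut.
Start: joints at [-1.333, 0.417, -0.01, 1.614, 0.005, 1.111, -0.053], TCP at [0.172, 0.601, 0.25] pointing down, gripper open.
Joint ranges: [-2.81, 2.81], [-0.39, 2.02], [-1.27, 1.25], [0.06, 2.57], [-1.19, 4.33], [0.19, 2], [-2.82, 2.82]. Speed limits (rad/s): [1.89, 1.89, 2.39, 2.39, 3.01, 3.01, 3.01].

INTERFACE

Orientations are given as a unit quaternion [x, y, z, w].
In Python, from rig import env, imaging, order, finder gives the robot as it stands. The module is installed in compiled form; this text tells all that it offers.
- The arm moves only by the tool move_arm, never from a script. Its argument "motion" is one flat list of numbers, 6 for each row, row after row: the shift along the world's x, y, z in mm, then the turn, a rotation vector about the world's x, y, z in rad. A call has 1 to 8 rows; each row is the pose to reach, as a shift and turn from the pose commanded when the call began; what a row does not reach only later rows make up. A row lasts 1/12 s, in which the tool goes at most 41.7 mm and 7.16 degrees, less where a joint would pass 70% of its speed; a pose out of reach is approached as far as the arm can. A call with a gripper value outside its range is refused whole. "fingers" is the opening, from 0 (shut) to 1 (fully open), set as the call begins (left out, the last holds). The fingers move at their own pace and stop on an object; "squeeze" is the grip in N (left out, the last holds). Time passes only in rows, so rows that repeat a pose let the fingers close. It gives the time, the measured TCP pose, the force, the opening and the grip force at its end, in the units of the state.
- env.state(): the state, without advancing time (a new reading comes with each control period).
- imaging.camera(name): name is "scene" or "side" or "wrist"; returns the picture (420x560x3 uint8, red, green, blue); there is no depth.
- imaging.camera_model(name): a dict with "mtx" (3x3 intrinsics, pixels), "k1" (the pictures are not rectified: a ray, as slopes to the right and down, at radius r is drawn at 1 + k1 r^2 times it, then the intrinsics apply), "extrinsics" (4x4, takes a point from camera to world coordinates). Camera axes: x right, y up, looking along -z (the intrinsics and any distortion apply to the point x, -y, -z); pixel columns grow to the right and rows downward; lengths in m; the calibration is good to about 2 mm. A picture is of the moment at which its call begins: read the wrist's pose just before it. camera_model takes no time and is no camera call; for the wrist camera it gives the pose at the moment of the call.
- order.hand_in(): hands the job in; it is judged then, once.
Trained networks look in the newest picture that a camera, given by its name, has taken for a name from the list of things; names that differ only in an ending like _2 or _b are one class to them, and where a whole thing is asked for, a point or a joint stands for the part that bears it (a point fixed in the world has none). Each returns a list of dicts, best first, with "conf" (0 to 1); they miss things now and then, are a little off and sometimes report something else, mostly with a low value. They report only what shows in the picture. A call takes as long as a camera call. They do not tell look-alikes from the thing itself.
- finder.find_in(query, camera): "point" ([x, y, z] in m, in world coordinates, good to about 4 mm: the middle of the surface that is visible of it).
The state is a dict: "clock": time; "joints": joint angles; "qd": joint speeds; "joint_efforts": joint torques, N m; "tcp_pos": TCP position; "eef_rot": TCP orientation; "contact_force": force on the tool from outside, world axes, zero at the start; "ft_torque": the same for the moment, N m; "width": finger opening in m; "finger_force": force on a finger pad.
Only numpy, scipy, OpenCV 4.12 (cv2) and the standard library are available. Lean on these libraries where they do the work, as an engineer would, in place of code of your own. Each camera call takes 0.05 s, during which the arm holds its last target. There are 200 camera calls.

TASK

Get the sharpening rig ready: turn the swivelling tool clamp until its scale reads 30 degrees at the index line, and only then push the hydraulic lever forward past its stiffer detent so that it stays in the float notch at the far end. Do not ram the lever against its end stop, feel for the notch instead; let go of everything and leave the other things on the bench where they are.

Things in the scene. Friction and masses are not known exactly. Their poses are not given: they have to be found in the camera images.
- valve: hydraulic valve fixed to the bench: grey block on a dark steel foot 150 x 90 mm, two cheek plates on top, 80 mm tall. Origin: centre of the underside. Its x axis (level) is the way the lever is pushed: hold end at -x, float end at +x; z up.
- lever: the valve's hand lever, a 13 mm steel rod with a black round grip 26 to 36 mm across, from 122 to 197 mm from the pivot. Origin on the pivot, 60 mm above the bench, over the valve's centre; z runs along the rod to the grip, y is the pivot axis (the valve's y). It swings in the valve's x-z plane. Towards -x it moves freely against a drag of 1 to 3 N at the grip and stays where left; it starts there.
- lever_knob (a point): centre of the lever's grip, 160 mm from the pivot (220 mm above the bench when upright). Pushed towards +x, after the free travel the push rises to 12 to 18 N here over 0.2 rad, then fades; past the ridge, 0.3 rad beyond the free travel, the lever jumps 0.17 rad on into the float notch by itself. Let go before the ridge it falls back. Over 30 N on the lever is ramming.
- pivot (a point): pivot of the lever on the valve. The linkage is worn: free travel, detent, float and end stop are shifted together by an unknown amount, so float lies somewhere from 0.17 to 0.56 rad past upright towards +x and the ridge 0.17 rad before it; only feel, or the lever running ahead of the push, tells it is reached. A hard stop stands right behind float (about 1 mm at the grip).
- swivel: base of the swivelling tool clamp, fixed to the bench: dark steel block 150 x 130 x 30 mm. Origin: centre of the turning axis, at the bench; z up. The index line is a black line on a small steel block (top 56 mm above the bench) at its -x side, 74 mm from the axis.
- clamp (a joint): scale reading of the swivel in rad: 0 with the broad zero mark at the index line, growing as the clamp turns anticlockwise seen from above, from -0.1 to 3.24; steady friction of 0.15 N m, stays where left. Its aluminium ring (126 mm across, top 56 mm above the bench) has black marks: a long broad one at 0, then one every 10 degrees to 180, longer every 30.
- clamp_grip (a point): centre of the clamp's steel grip bar, on the turning axis, 92 mm above the bench; the bar is 70 mm long along this point's x axis, 20 mm wide along y and spans 64 to 114 mm above the bench, two screw heads 8 mm tall stand on its ends. The point turns with the clamp: its x axis points along the swivel base's x at scale 0.
- chisel: wood-handled carving chisel lying flat, 185 mm long. Bystander, loose; origin at the centre of its underside.
- mallet: round dark wooden mallet standing head down, 86 mm across, 215 mm tall. Bystander, loose; origin at the centre of its underside.
- whetstone: grey sharpening stone 180 x 60 x 28 mm lying flat. Bystander, loose; origin at the centre of its underside.
- tub: open plastic tub, 90 mm across, 95 mm tall. Bystander, loose; origin at the centre of its underside.
- offcut: pale wood offcut 150 x 60 x 45 mm. Bystander, loose; origin at the centre of its underside.
- bobbin: turned wooden bobbin, 68 mm across, 95 mm tall, standing. Bystander, loose; origin at the centre of its underside.
- oil_can: plain steel can, 60 mm across, 120 mm tall. Bystander, loose; origin at the centre of its underside.
Things that resemble listed ones, but are neither listed nor needed, are in the scene too. What is shaped like the valve but green is not meant. What is shaped like the swivel but blue is not meant.

How it is judged:
By the outcome, as a careful person would: the job done as asked, in the order asked, and still so for the second after the job is handed in, with the robot touching nothing.
It also fails if it takes over 72 s, if anything falls off the work surface, if the arm or the gripper's body presses on something with over 40 N, if the wrist force passes 120 N, or if a joint passes its speed limit or range.

## Working session

There is one attempt and no reset: what is moved stays moved. The work goes in short steps, Python scripts to look and compute and a tool call to move; the robot and the scene stay as the last step left them, time stands still between calls to the robot, and variables do not carry over. Pictures are saved under pics/ and viewed, at most 10 in all, crops included, and the job is handed in when it is done.

Besides the shell and the picture viewer there is one more tool, called after "Request:" as name(argument=value, ...), one argument or row to a line, values as JSON. move_arm: Moves the arm, as the interface text tells. Its arguments: {"type":"object","properties":{"motion":{"type":"array","items":{"type":"number"}},"fingers":{"type":"number"},"squeeze":{"type":"number"}},"required":["motion"]}

```bash
mkdir -p pics
cat > h.py <<'E'
from rig import env, imaging, order, finder
import numpy as np, cv2
def snap(c,name=None):
    m=imaging.camera_model(c); im=imaging.camera(c)
    if name: cv2.imwrite(f'pics/{name}.png',im[:,:,::-1])
    return im,m
def proj(m,P):
    E=np.linalg.inv(np.array(m['extrinsics'])); p=E[:3,:3]@np.array(P,float)+E[:3,3]
    s=np.array([p[0],-p[1]])/-p[2]; s=s*(1+m['k1']*(s@s)); K=np.array(m['mtx'])
    return (K@[s[0],s[1],1])[:2]
def ray(m,uv):
    K=np.array(m['mtx']); d=np.linalg.solve(K,[uv[0],uv[1],1])[:2]; s=d.copy()
    for _ in range(20): s=d/(1+m['k1']*(s@s))
    E=np.array(m['extrinsics']); return E[:3,3],E[:3,:3]@[s[0],-s[1],-1]
def onz(m,uv,z):
    o,d=ray(m,uv); return o+d*(z-o[2])/d[2]
E
python3 - <<'E'
from h import *
a,ma=snap('scene','s1'); b,mb=snap('side','d1')
for c,m in(('scene',ma),('side',mb)):
    print(c,np.round(m['extrinsics'],2).tolist())
    for q in ['valve','lever','lever_knob','swivel','clamp','clamp_grip','mallet','oil_can','chisel','whetstone','tub','bobbin','offcut']:
        for r in finder.find_in(q,c)[:3]: print(q,round(r['conf'],2),np.round(r['point'],3),proj(m,r['point']).astype(int))
s=env.state();print(s['clock'],s['tcp_pos'],s['eef_rot'],s['contact_force'])
E
```

```text
scene [[-0.86, -0.35, 0.36, 0.99], [0.5, -0.6, 0.62, 0.89], [-0.0, 0.72, 0.7, 1.12], [0.0, 0.0, 0.0, 1.0]]
valve 0.96 [ 0.542 -0.234  0.045] [231 185]
valve 0.82 [ 0.308 -0.194  0.046] [296 169]
valve 0.25 [0.536 0.256 0.054] [310 284]
lever 0.89 [ 0.511 -0.248  0.195] [234 145]
lever 0.65 [ 0.298 -0.202  0.201] [298 131]
lever_knob 0.86 [ 0.301 -0.205  0.198] [296 131]
lever_knob 0.53 [ 0.514 -0.251  0.196] [233 144]
swivel 0.8 [0.297 0.295 0.056] [387 259]
swivel 0.78 [0.53  0.266 0.055] [314 286]
clamp 0.74 [0.293 0.293 0.054] [388 259]
clamp 0.73 [0.531 0.26  0.061] [312 283]
clamp_grip 0.89 [0.533 0.258 0.055] [311 284]
clamp_grip 0.72 [0.291 0.29  0.055] [387 257]
clamp_grip 0.49 [ 0.546 -0.235  0.042] [230 186]
mallet 0.97 [0.659 0.475 0.105] [317 360]
oil_can 0.59 [ 0.34  -0.358  0.08 ] [265 140]
chisel 0.65 [ 0.403 -0.004  0.01 ] [301 219]
whetstone 0.59 [ 0.47  -0.419  0.038] [227 151]
whetstone 0.58 [0.689 0.013 0.029] [223 253]
whetstone 0.51 [ 0.512 -0.251  0.194] [234 145]
tub 0.75 [ 0.512 -0.254  0.196] [233 144]
tub 0.63 [0.441 0.429 0.052] [376 317]
bobbin 0.86 [ 0.6
[... 638 characters left out ...]
7 0.272 0.054] [187 214]
clamp_grip 0.81 [0.272 0.269 0.05 ] [186 215]
clamp_grip 0.6 [0.506 0.225 0.055] [252 199]
mallet 0.91 [0.639 0.442 0.088] [253 159]
oil_can 0.89 [ 0.322 -0.392  0.09 ] [315 328]
oil_can 0.21 [ 0.512 -0.274  0.047] [344 281]
chisel 0.83 [ 0.359 -0.02   0.015] [250 260]
chisel 0.64 [0.434 0.408 0.065] [211 182]
whetstone 0.63 [ 0.664 -0.004  0.025] [326 223]
tub 0.6 [0.433 0.407 0.065] [211 182]
bobbin 0.81 [ 0.67  -0.442  0.074] [433 287]
offcut 0.92 [ 0.429 -0.456  0.049] [368 338]
offcut 0.39 [ 0.669 -0.439  0.073] [432 286]
1.4 [0.17200268 0.60086681 0.25027041] [ 1.38942897e-01  9.90300394e-01 -1.43670861e-05  2.15968530e-05] [-0.80384952  0.31750735 -0.14777487]
```

View pics/s1.png

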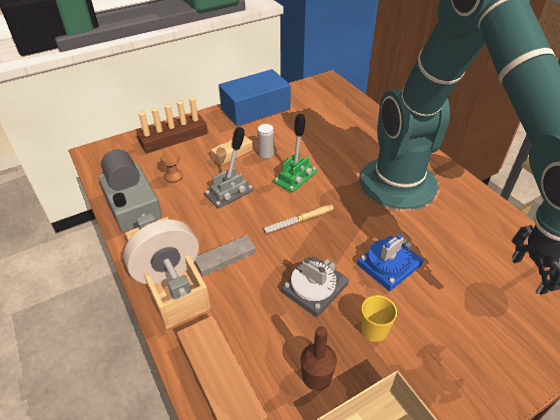

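View pics/d1.png

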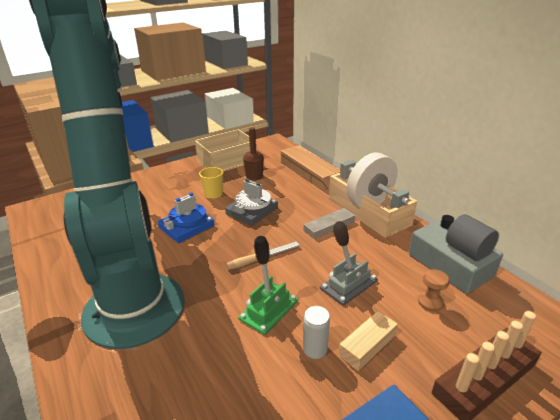

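The grey valve is at scene (231,185) and the grey swivel at (314,286). The look-alikes are the green valve at (296,169) and the blue swivel at (388,259). I choose the grey ones and check them in a close crop.

Run:
```python
import cv2,numpy as np
a=cv2.imread('pics/s1.png');b=cv2.imread('pics/d1.png')
f=lambda i,x,y,w,h:cv2.resize(i[y:y+h,x:x+w],(400,300),interpolation=cv2.INTER_CUBIC)
g=np.vstack([np.hstack([f(a,192,120,80,60+0*1) if 0 else f(a,175,120,120,90),f(a,270,245,80,60+0)]),np.hstack([f(b,290,215,120,90),f(b,212,170,80,60)])])
cv2.imwrite('pics/c1.png',g)
```

```text
(no output)
```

View pics/c1.png

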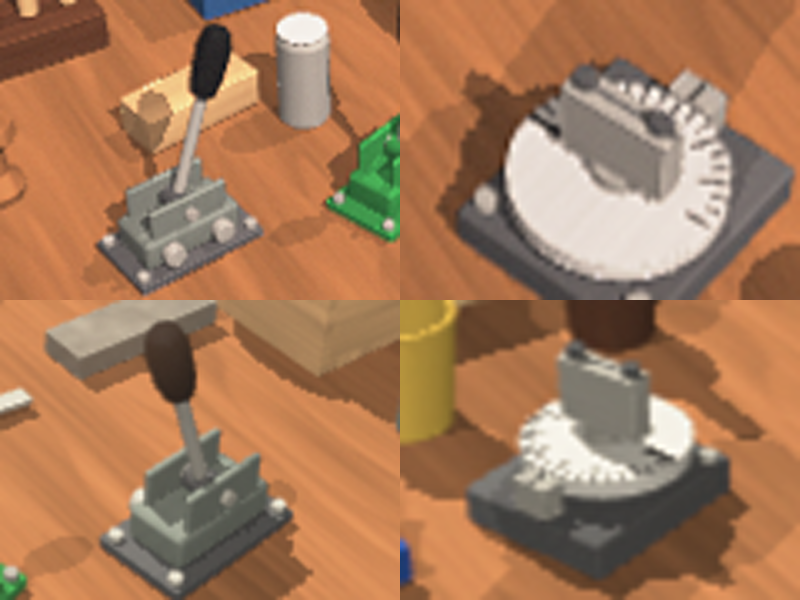

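The crop shows the grey valve with its lever leaning towards the robot, and the grey swivel with its index block at the robot side (scene ~(330,264)). The zero mark is at ~(299,269).

Run:
```python
from h import *
ma=imaging.camera_model('scene');mb=imaging.camera_model('side')
A=lambda u,v,x,y,s:(x+u/s,y+v/s)
for n,m,uv,z in [('bar1',ma,A(187,75,270,245,5),.122),('bar2',ma,A(262,122,270,245,5),.122),('idx',ma,A(300,95,270,245,5),.056),('zero',ma,A(145,122,270,245,5),.056),
 ('bar1s',mb,A(175,48,212,170,5),.122),('bar2s',mb,A(240,68,212,170,5),.122),
 ('footL',ma,A(98,245,175,120,3.333),.008),('footB',ma,A(143,290,175,120,3.333),.008),('footR',ma,A(262,230,175,120,3.333),.008),
 ('sL',mb,A(102,243,290,215,3.333),.008),('sB',mb,A(175,290,290,215,3.333),.008),('sR',mb,A(291,217,290,215,3.333),.008)]:
  print(n,np.round(onz(m,uv,z),3))
w=imaging.camera_model('wrist');print(np.round(w['extrinsics'],3),w['mtx'],w['k1'])
```

```text
bar1 [0.528 0.223 0.122]
bar2 [0.51  0.27  0.122]
idx [0.449 0.224 0.056]
zero [0.536 0.196 0.056]
bar1s [0.508 0.258 0.122]
bar2s [0.531 0.207 0.122]
footL [ 0.626 -0.282  0.008]
footB [ 0.613 -0.197  0.008]
footR [ 0.468 -0.216  0.008]
sL [ 0.467 -0.227  0.008]
sB [ 0.483 -0.304  0.008]
sR [ 0.623 -0.293  0.008]
[[ 0.275 -0.912 -0.305  0.095]
 [ 0.961  0.261  0.087  0.623]
 [ 0.    -0.317  0.948  0.374]
 [ 0.     0.     0.     1.   ]] [[291.31791482   0.         278.66196141]
 [  0.         291.31791482 212.20109968]
 [  0.           0.           1.        ]] -0.05784786108293984
```

Request:
move_arm(
  motion=[22,-22,8,0,0,0,44,-45,15,0,0,0,66,-68,22,0,0,0,88,-90,30,0,0,0,110,-113,38,0,0,0,132,-135,45,0,0,0,154,-158,50,0,0,0,176,-180,50,0,0,0],
)

```text
clock: 2.07
tcp_pos: [0.3492, 0.4198, 0.3015]
eef_rot: [0.139, 0.99, 0.001, 0.0]
contact_force: [0.1, 0.7, 0.1]
width: 0.0858
finger_force: 0.0
```

Request:
move_arm(
  motion=[21,-23,-5,0,0,-0.115,42,-46,-10,0,0,-0.23,64,-68,-20,0,0,-0.345,85,-91,-30,0,0,-0.46,106,-114,-45,0,0,-0.575,128,-137,-55,0,0,-0.69,150,-160,-65,0,0,-0.805,171,-182,-70,0,0,-0.92],
)

```text
clock: 2.73
tcp_pos: [0.5197, 0.2373, 0.2293]
eef_rot: [0.567, 0.824, -0.0, -0.0]
contact_force: [1.1, 0.8, -0.0]
width: 0.0856
finger_force: 0.0
```

Run:
```python
from h import *
s=env.state();print(s['clock'],s['tcp_pos'],s['eef_rot'],s['joints'])
im,m=snap('wrist','w1')
import pickle;pickle.dump(m,open('w1.pkl','wb'))
for q in ['swivel','clamp','clamp_grip']:
    for r in finder.find_in(q,'wrist')[:2]: print(q,round(r['conf'],2),np.round(r['point'],3),proj(m,r['point']).astype(int))
```

```text
2.7333 [0.51966621 0.23725155 0.22927647] [ 5.66539845e-01  8.24034215e-01 -4.56571731e-04 -8.79479296e-05] [-0.77146282  0.35801026  0.36168837  1.78234736 -0.14493157  1.02818891
  0.01060506]
swivel 0.95 [0.303 0.285 0.054] [86 73]
swivel 0.79 [0.5   0.249 0.06 ] [264 179]
clamp 0.88 [0.517 0.25  0.055] [279 183]
clamp 0.6 [0.293 0.288 0.054] [77 67]
clamp_grip 0.88 [0.292 0.287 0.057] [74 67]
clamp_grip 0.6 [0.514 0.251 0.056] [277 182]
```

View pics/w1.png

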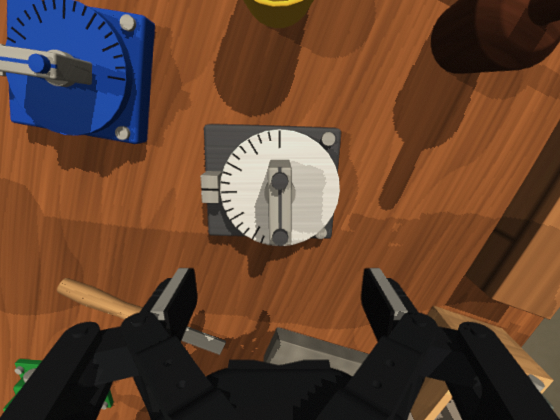

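The wrist picture shows the grey swivel with ring centre ~(280,187), index line at ~(210,188), zero mark near (262,237), and bar screws at (280,180) and (280,237). Next I rectify it at the ring height and measure.

```bash
cat > ring.py <<'E'
from h import *
from scipy.optimize import least_squares
def analyse(im,m,out,c0=(0.52,0.238)):
    n=640; s=0.00025  # ortho view: row ~ -y? x right=world x, y up=world y
    xs=c0[0]+(np.arange(n)-n/2)*s; ys=c0[1]-(np.arange(n)-n/2)*s
    mp=np.array([[proj(m,(x,y,.056)) for x in xs[::16]] for y in ys[::16]],np.float32)
    a,b=np.meshgrid(np.arange(n)/16,np.arange(n)/16)
    mp=cv2.remap(mp,np.clip(a,0,39).astype(np.float32),np.clip(b,0,39).astype(np.float32),cv2.INTER_LINEAR)
    o=cv2.remap(im,mp[...,0],mp[...,1],cv2.INTER_CUBIC)
    hsv=cv2.cvtColor(o,cv2.COLOR_RGB2HSV); w=((hsv[...,2]>175)&(hsv[...,1]<60)).astype(np.uint8)
    w=cv2.morphologyEx(w,cv2.MORPH_CLOSE,np.ones((25,25)))
    k,l,st,_=cv2.connectedComponentsWithStats(w); j=1+np.argmax(st[1:,4])
    c=max(cv2.findContours((l==j).astype(np.uint8),0,1)[0],key=len)[:,0]
    P=np.c_[xs[c[:,0]],ys[c[:,1]]]
    r=least_squares(lambda q:np.hypot(P[:,0]-q[0],P[:,1]-q[1])-.063,[*c0],loss='soft_l1',f_scale=.001).x
    res=np.hypot(*(P-r).T)-.063
    print('centre',np.round(r,4),'inlier frac',np.mean(abs(res)<.002).round(2))
    g=cv2.cvtColor(o,cv2.COLOR_RGB2GRAY)
    px=(r[0]-xs[0])/s; py=(ys[0]-r[1])/s
    def sample(r0,r1,N=1440):
        th=np.radians(np.arange(N)*360/N)[:,None]; rr=np.arange(r0,r1,.00025)[None]/s
        return cv2.remap(g,(px+rr*np.cos(th)).astype(np.float32),(py-rr*np.sin(th)).astype(np.float32),cv2.INTER_LINEAR)
    cv2.imwrite(out,o[:,:,::-1])
    return r,sample
E
python3 - <<'E'
from ring import *
import pickle
m=pickle.load(open('w1.pkl','rb')); im=cv2.imread('pics/w1.png')[:,:,::-1].copy()
r,S=analyse(im,m,'pics/o1.png')
A=S(.044,.084); cv2.imwrite('/tmp/p.png',A)
from scipy.signal import find_peaks
p=A[:,56:72].mean(1) # marks r 58..62
p=S(.056,.0605).mean(1);pk=find_peaks(-p,prominence=12)[0];print('marks',[(round(i/4,1),int(p[i])) for i in pk])
q=S(.068,.078).mean(1);pk=find_peaks(-q,prominence=10)[0];print('idx',[(round(i/4,1),int(q[i])) for i in pk if 140<i/4<230])
for c in ((280,180),(280,237)): print(np.round(onz(m,c,.122),4))
E
```

```text
centre [0.5186 0.2435] inlier frac 0.42
marks [(np.float64(111.0), 57), (np.float64(121.2), 57), (np.float64(131.5), 57), (np.float64(141.5), 50), (np.float64(151.8), 41), (np.float64(162.0), 44), (np.float64(172.0), 52), (np.float64(182.2), 46), (np.float64(192.2), 49), (np.float64(202.5), 58), (np.float64(212.5), 55), (np.float64(222.5), 54), (np.float64(232.5), 65), (np.float64(242.5), 59), (np.float64(252.2), 54), (np.float64(262.2), 54), (np.float64(272.0), 34), (np.float64(296.8), 68), (np.float64(331.5), 185)]
idx [(np.float64(182.0), 72), (np.float64(200.0), 27), (np.float64(213.0), 42)]
[0.5102 0.2673 0.122 ]
[0.5281 0.2208 0.122 ]
```

View pics/o1.png

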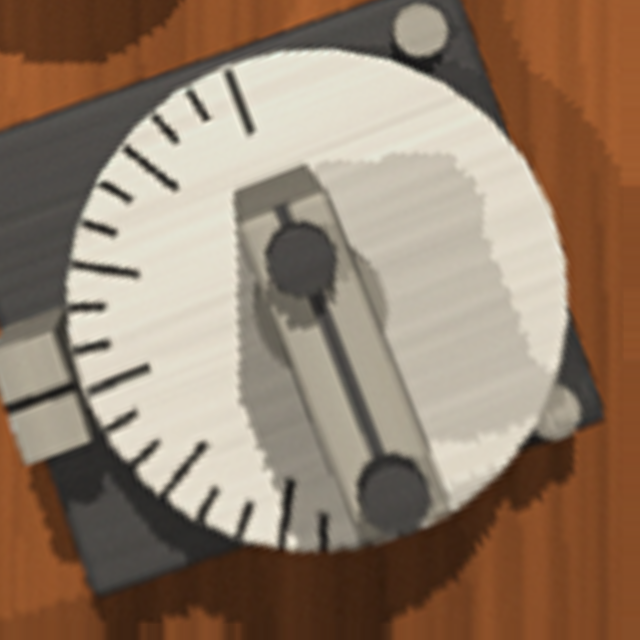

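The rectified view shows 10° marks running clockwise from zero at 291° to 180 at 111°. The index line is at ~199°, so the scale reads ~91–92°. The bar centre (0.519, 0.244) agrees with the ring centre, so I grasp the bar.

Request:
move_arm(
  motion=[-1,6,-20,0,0,0,-1,6,-45,0,0,0,-1,6,-70,0,0,0,-1,6,-95,0,0,0,-1,6,-115,0,0,0,-1,6,-130,0,0,0,-1,6,-134,0,0,0,-1,6,-134,0,0,0],
  fingers=1,
)

```text
clock: 3.6
tcp_pos: [0.5171, 0.2456, 0.0957]
eef_rot: [0.563, 0.826, -0.001, -0.001]
contact_force: [-0.5, 0.3, -0.3]
width: 0.0853
finger_force: 0.0
```

Request:
move_arm(
  motion=[0,0,0,0,0,0,0,0,0,0,0,0,0,0,0,0,0,0,0,0,0,0,0,0,0,0,0,0,0,0,0,0,0,0,0,0,0,0,0,0,0,0,0,0,0,0,0,0],
  fingers=0,
  squeeze=40,
)

```text
clock: 4.27
tcp_pos: [0.5177, 0.2448, 0.0968]
eef_rot: [0.564, 0.826, -0.0, -0.0]
contact_force: [-6.8, -2.1, 11.0]
width: 0.0195
finger_force: 40.7
```

```bash
cat > rd.py <<'E'
from ring import *
from scipy.signal import find_peaks
# marks: list of (scale, ortho angle deg about r); solve for true centre offset & zero, then index angle
def reading(r,marks,idx):
    th=np.array([a for _,a in marks]); sc=np.array([b for b,_ in marks])
    R=.058; P=r+R*np.c_[np.cos(np.radians(th)),np.sin(np.radians(th))]
    f=lambda q:[np.sin(np.arctan2(p[1]-q[1],p[0]-q[0])-np.radians(q[2]-b)) for p,b in zip(P,sc)]
    q=least_squares(f,[*r,idx+40],x_scale=[.001,.001,1]).x
    i=r+.073*np.array([np.cos(np.radians(idx)),np.sin(np.radians(idx))])
    a=np.degrees(np.arctan2(i[1]-q[1],i[0]-q[0]))%360
    print('centre',np.round(q[:2],4),'zero at',round(q[2]%360,2),'idx at',round(a,2),'reading',round((q[2]-a)%360,2),'rms deg',np.degrees(np.std(f(q))).round(2))
E
python3 - <<'E'
from rd import *
m=[111,121.2,131.5,141.5,151.8,162,172,182.2,192.2,202.5,212.5,222.5,232.5,242.5,252.2,262.2,272]
reading(np.array([.5186,.2435]),[(180-10*i,a) for i,a in enumerate(m)],200.)
E
```

```text
centre [0.5193 0.2426] zero at 291.36 idx at 199.17 reading 92.19 rms deg 0.07
```

Request:
move_arm(
  motion=[0,0,0,0,0,-0.04,0,0,0,0,0,-0.11,0,0,0,0,0,-0.18,1,0,0,0,0,-0.25,1,0,0,0,0,-0.33,1,0,0,0,0,-0.41,1,0,0,0,0,-0.49,1,0,0,0,0,-0.56],
)

```text
clock: 4.93
tcp_pos: [0.5189, 0.2449, 0.0968]
eef_rot: [0.772, 0.636, -0.0, -0.0]
contact_force: [-3.5, -1.6, 7.6]
width: 0.0198
finger_force: 40.2
```

Request:
move_arm(
  motion=[0,0,0,0,0,-0.08,0,0,0,0,0,-0.16,1,0,0,0,0,-0.24,1,0,0,0,0,-0.32,1,0,0,0,0,-0.4,1,0,0,0,0,-0.47,1,0,0,0,0,-0.525,1,0,0,0,0,-0.525],
)

```text
clock: 5.6
tcp_pos: [0.5199, 0.2444, 0.0967]
eef_rot: [0.91, 0.414, -0.0, 0.0]
contact_force: [-5.4, -3.7, 11.1]
width: 0.0199
finger_force: 40.8
```

Request:
move_arm(
  motion=[0,0,0,0,0,0,0,0,0,0,0,0,0,0,0,0,0,0],
)

```text
clock: 5.85
tcp_pos: [0.5199, 0.2444, 0.0967]
eef_rot: [0.91, 0.416, -0.0, -0.0]
contact_force: [-5.2, -3.7, 10.9]
width: 0.0193
finger_force: 40.7
```

Run:
```python
from h import *
s=env.state();R=s['eef_rot'];print(s['clock'],s['tcp_pos'],np.degrees(np.arctan2(2*R[1]**2-1,2*R[0]*R[1])),s['contact_force'],s['ft_torque'],s['joints'])
```

```text
5.85 [0.51988874 0.24441462 0.0967324 ] -40.88077523073256 [-5.22611211 -3.70446824 10.85308332] [-0.96915012  0.88900849 -0.1884877 ] [-0.93320399  0.58909208  0.57625641  1.87412456 -0.43335681  0.80571999
 -0.84107221]
```

Request:
move_arm(
  motion=[0,0,0,0,0,0,0,0,0,0,0,0,0,0,0,0,0,0,0,0,0,0,0,0,0,0,0,0,0,0,0,0,15,0,0,0,0,0,40,0,0,0,0,0,65,0,0,0],
  fingers=1,
)

```text
clock: 6.52
tcp_pos: [0.5196, 0.2445, 0.1616]
eef_rot: [0.909, 0.416, -0.001, 0.0]
contact_force: [0.6, -0.3, 0.2]
width: 0.0853
finger_force: 0.0
```

Request:
move_arm(
  motion=[0,0,25,0,0,0,0,0,50,0,0,0,0,0,65,0,0,0,0,0,70,0,0,0,0,0,70,0,0,0],
)

```text
clock: 6.93
tcp_pos: [0.5204, 0.2451, 0.2322]
eef_rot: [0.909, 0.416, 0.001, -0.0]
contact_force: [0.7, -0.2, -0.0]
width: 0.0857
finger_force: 0.0
```

Run:
```python
from rd import *
import pickle
s=env.state();print(s['clock'],s['tcp_pos'])
im,m=snap('wrist','w2');pickle.dump(m,open('w2.pkl','wb'))
r,S=analyse(im,m,'pics/o2.png',(.5193,.2426))
p=S(.056,.0605).mean(1);pk=find_peaks(-p,prominence=12)[0];print('marks',[(float(i/4),int(p[i])) for i in pk])
q=S(.068,.078).mean(1);pk=find_peaks(-q,prominence=8)[0];print('idx',[(float(i/4),int(q[i])) for i in pk if 180<i/4<220])
```

```text
6.9333 [0.52035434 0.24510997 0.23220536]
centre [0.5181 0.243 ] inlier frac 0.41
marks [(48.0, 51), (58.0, 53), (68.0, 51), (78.0, 50), (87.75, 53), (98.0, 49), (108.0, 49), (118.25, 66), (128.25, 63), (138.5, 70), (148.75, 66), (159.0, 69), (169.0, 68), (179.25, 65), (189.5, 63), (199.75, 61), (209.75, 70), (237.0, 59)]
idx [(199.75, 34)]
```

View pics/o2.png

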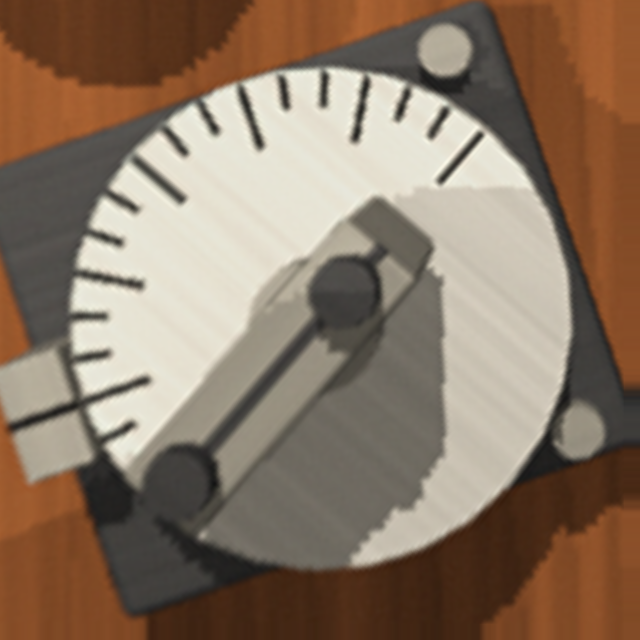

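The 30 mark lies exactly in line with the index line (both at 199.75° in the rectified view), so the clamp is set. Next I go behind the grey valve's lever.

Request:
move_arm(
  motion=[0,-10,30,0,0,-0.04,-2,-35,60,0,0,-0.09,-5,-68,85,0,0,-0.135,-9,-101,98,0,0,-0.18,-13,-134,98,0,0,-0.225,-17,-167,98,0,0,-0.27,-21,-200,98,0,0,-0.315,-25,-233,98,0,0,-0.36],
  fingers=0,
)

```text
clock: 7.65
tcp_pos: [0.4942, 0.0106, 0.3282]
eef_rot: [0.969, 0.245, -0.001, -0.0]
contact_force: [0.8, -0.1, -0.8]
width: -0.0003
finger_force: 0.0
```

Request:
move_arm(
  motion=[-4,-35,0,0,0,-0.045,-8,-70,0,0,0,-0.09,-12,-105,0,0,0,-0.135,-16,-140,0,0,0,-0.18,-20,-175,0,0,0,-0.225,-24,-210,0,0,0,-0.27,-29,-245,0,0,0,-0.32,-35,-277,0,0,0,-0.364],
)

```text
clock: 8.32
tcp_pos: [0.4593, -0.2667, 0.3281]
eef_rot: [0.998, 0.066, -0.001, -0.0]
contact_force: [2.2, 0.4, 0.0]
width: 0.0001
finger_force: 0.0
```

Run:
```python
from h import *
import pickle
s=env.state();R=s['eef_rot'];print(s['clock'],s['tcp_pos'],np.degrees(np.arctan2(2*R[1]**2-1,2*R[0]*R[1])),s['joints'])
im,m=snap('wrist','w3');pickle.dump(m,open('w3.pkl','wb'))
for q in ['valve','lever','lever_knob']:
    for r in finder.find_in(q,'wrist')[:2]: print(q,round(r['conf'],2),np.round(r['point'],3),proj(m,r['point']).astype(int))
y=np.radians(7.5);c=np.array([.546,-.254,.06])
for t in(-.4,-.3,-.2,-.1):print(t,proj(m,c+.16*np.array([np.sin(t)*np.cos(y),np.sin(t)*np.sin(y),np.cos(t)])).astype(int))
for sx in(-1,1):
  for sy in (-1,1):print(proj(m,[.546+sx*.075*np.cos(y)-sy*.045*np.sin(y),-.254+sx*.075*np.sin(y)+sy*.045*np.cos(y),.008]).astype(int))
```

```text
8.3167 [ 0.45932613 -0.26674228  0.32807164] -82.47242339798109 [-0.41205796  0.30517075  1.08274452  1.77342949 -0.2838176   1.23562438
 -0.69259915]
valve 0.91 [ 0.329 -0.206  0.051] [228 254]
valve 0.82 [ 0.536 -0.258  0.061] [279 119]
lever 0.87 [ 0.31  -0.209  0.079] [226 275]
lever 0.73 [ 0.497 -0.259  0.232] [275 175]
lever_knob 0.93 [ 0.502 -0.262  0.233] [280 170]
lever_knob 0.64 [ 0.306 -0.209  0.082] [225 279]
-0.4 [276 185]
-0.3 [276 168]
-0.2 [276 150]
-0.1 [276 130]
[307 163]
[248 163]
[310  55]
[245  54]
```

View pics/w3.png

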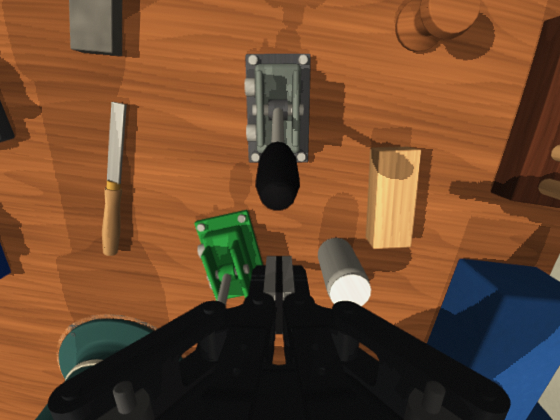

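The wrist picture shows the grey valve's foot at columns 246–311, rows 54–160, as predicted. The lever's grip is at ~(277,175), tilt ≈ -0.34 rad, with the fingers behind it at (280,265). I go back, down, then push along yaw 7.5°.

Request:
move_arm(
  motion=[-12,-2,0,0,0,0,-25,-3,-5,0,0,0,-25,-3,-30,0,0,0,-25,-3,-55,0,0,0,-25,-3,-80,0,0,0,-25,-3,-98,0,0,0,-25,-3,-108,0,0,0,-25,-3,-108,0,0,0],
)

```text
clock: 9.18
tcp_pos: [0.4343, -0.2669, 0.2196]
eef_rot: [0.998, 0.068, -0.001, -0.001]
contact_force: [-0.5, -0.5, -0.2]
width: 0.0001
finger_force: 0.0
```

Request:
move_arm(
  motion=[2,0,0,0,0,0,5,1,0,0,0,0,8,1,0,0,0,0,10,1,0,0,0,0,12,2,0,0,0,0,14,2,0,0,0,0,16,2,0,0,0,0,16,2,0,0,0,0],
)

```text
clock: 9.85
tcp_pos: [0.4514, -0.2661, 0.2213]
eef_rot: [0.998, 0.067, 0.0, 0.0]
contact_force: [0.2, -0.4, -0.4]
width: -0.0002
finger_force: 0.0
```

Request:
move_arm(
  motion=[2,0,0,0,0,0,4,1,0,0,0,0,6,1,0,0,0,0,8,1,0,0,0,0,10,1,0,0,0,0,12,2,0,0,0,0,14,2,0,0,0,0,16,2,0,0,0,0],
)

```text
clock: 10.52
tcp_pos: [0.467, -0.2642, 0.2213]
eef_rot: [0.998, 0.067, -0.0, -0.0]
contact_force: [-4.1, -0.3, 2.6]
width: -0.0004
finger_force: 2.2
```

Contact, with light drag. I continue in 16 mm steps, less than the 27 mm jump.

Request:
move_arm(
  motion=[2,0,0,0,0,0,4,1,0,0,0,0,6,1,0,0,0,0,8,1,0,0,0,0,10,1,0,0,0,0,12,2,0,0,0,0,14,2,0,0,0,0,16,2,0,0,0,0],
)

```text
clock: 11.18
tcp_pos: [0.4833, -0.262, 0.2212]
eef_rot: [0.998, 0.067, 0.0, -0.0]
contact_force: [-2.0, -0.3, 1.2]
width: -0.0001
finger_force: 1.0
```

Request:
move_arm(
  motion=[2,0,0,0,0,0,4,1,0,0,0,0,6,1,0,0,0,0,8,1,0,0,0,0],
)

```text
clock: 11.52
tcp_pos: [0.4912, -0.2611, 0.2213]
eef_rot: [0.998, 0.067, -0.0, -0.0]
contact_force: [-2.7, -0.5, 1.6]
width: -0.0002
finger_force: 1.2
```

Request:
move_arm(
  motion=[2,0,0,0,0,0,4,1,0,0,0,0,6,1,0,0,0,0,8,1,0,0,0,0,10,1,0,0,0,0,12,2,0,0,0,0],
)

```text
clock: 12.02
tcp_pos: [0.5031, -0.2593, 0.2213]
eef_rot: [0.998, 0.067, -0.0, -0.0]
contact_force: [-3.6, -0.1, 1.9]
width: -0.0003
finger_force: 1.6
```

Request:
move_arm(
  motion=[2,0,0,0,0,0,4,1,0,0,0,0,6,1,0,0,0,0,8,1,0,0,0,0],
)

```text
clock: 12.35
tcp_pos: [0.5112, -0.2581, 0.2213]
eef_rot: [0.998, 0.067, -0.0, -0.0]
contact_force: [-3.1, -0.4, 2.2]
width: 0.0001
finger_force: 1.9
```

Request:
move_arm(
  motion=[2,0,0,0,0,0,4,1,0,0,0,0,6,1,0,0,0,0,8,1,0,0,0,0],
)

```text
clock: 12.68
tcp_pos: [0.5191, -0.2572, 0.2213]
eef_rot: [0.998, 0.067, -0.0, -0.0]
contact_force: [-5.8, -0.6, 3.0]
width: -0.0004
finger_force: 2.8
```

Request:
move_arm(
  motion=[2,0,0,0,0,0,4,1,0,0,0,0,6,1,0,0,0,0,8,1,0,0,0,0],
)

```text
clock: 13.02
tcp_pos: [0.5266, -0.2564, 0.2213]
eef_rot: [0.998, 0.067, -0.0, -0.0]
contact_force: [-9.3, -0.2, 8.4]
width: -0.0
finger_force: 5.0
```

Request:
move_arm(
  motion=[2,0,0,0,0,0,4,1,0,0,0,0,6,1,0,0,0,0,8,1,0,0,0,0],
)

```text
clock: 13.35
tcp_pos: [0.5341, -0.2558, 0.2214]
eef_rot: [0.998, 0.066, -0.001, -0.0]
contact_force: [-13.9, -0.6, 11.7]
width: 0.0001
finger_force: 7.4
```

Request:
move_arm(
  motion=[2,0,0,0,0,0,4,1,0,0,0,0,6,1,0,0,0,0],
)

```text
clock: 13.6
tcp_pos: [0.5398, -0.2548, 0.2214]
eef_rot: [0.998, 0.066, -0.001, -0.0]
contact_force: [-15.9, -0.8, 10.6]
width: 0.0001
finger_force: 8.2
```

Request:
move_arm(
  motion=[2,0,0,0,0,0,4,1,0,0,0,0,6,1,0,0,0,0],
)

```text
clock: 13.85
tcp_pos: [0.5458, -0.2537, 0.2212]
eef_rot: [0.998, 0.066, -0.001, -0.0]
contact_force: [-12.9, -1.2, 6.0]
width: 0.0002
finger_force: 7.0
```

Request:
move_arm(
  motion=[2,0,0,0,0,0,4,1,0,0,0,0],
)

```text
clock: 14.02
tcp_pos: [0.5501, -0.2526, 0.2211]
eef_rot: [0.998, 0.066, -0.001, -0.0]
contact_force: [-8.0, -0.7, 2.9]
width: 0.0
finger_force: 4.7
```

Request:
move_arm(
  motion=[2,0,0,0,0,0,4,1,0,0,0,0],
)

```text
clock: 14.18
tcp_pos: [0.5547, -0.2513, 0.2209]
eef_rot: [0.998, 0.067, -0.0, -0.0]
contact_force: [-2.3, -1.6, -1.8]
width: -0.0
finger_force: 1.2
```

Request:
move_arm(
  motion=[2,0,0,0,0,0,3,0,0,0,0,0],
)

```text
clock: 14.35
tcp_pos: [0.5587, -0.2507, 0.2212]
eef_rot: [0.998, 0.067, 0.0, -0.0]
contact_force: [0.2, 0.3, 0.2]
width: -0.0
finger_force: 0.0
```

The force rose to 16 N, faded, then dropped to zero, so the lever ran ahead of the push. I back off, rise and look.

Request:
move_arm(
  motion=[0,0,0,0,0,0,-10,-1,0,0,0,0,-25,-3,0,0,0,0,-45,-6,0,0,0,0,-65,-9,10,0,0,0,-85,-11,35,0,0,0,-100,-13,65,0,0,0,-100,-13,95,0,0,0],
)

```text
clock: 15.02
tcp_pos: [0.4541, -0.2653, 0.3169]
eef_rot: [0.998, 0.065, -0.0, -0.001]
contact_force: [1.5, -0.0, -0.2]
width: 0.0002
finger_force: 0.0
```

Request:
move_arm(
  motion=[0,0,15,0,0,0,0,0,15,0,0,0,0,0,15,0,0,0],
)

```text
clock: 15.27
tcp_pos: [0.4577, -0.2641, 0.3315]
eef_rot: [0.998, 0.067, 0.001, -0.0]
contact_force: [-0.3, -0.2, 0.1]
width: 0.0002
finger_force: 0.0
```

Run:
```python
from h import *
s=env.state();print(s['clock'],s['tcp_pos'])
im,m=snap('wrist');b,mb=snap('side')
g=np.hstack([cv2.resize(im[:,140:420],(400,600)),cv2.resize(b[195:315,280:440],(400,300))[[*range(300)]+[299]*300]])
cv2.imwrite('pics/f1.png',g[:,:,::-1])
y=np.radians(7.5);c=np.array([.546,-.254,.06])
for t in(0,.1,.2,.3,.4,.5,.56):
  P=c+.16*np.array([np.sin(t)*np.cos(y),np.sin(t)*np.sin(y),np.cos(t)]);print(t,proj(m,P).astype(int),proj(mb,P).astype(int))
for c,mm in(('wrist',m),('side',mb)):
  for r in finder.find_in('lever_knob',c)[:2]: print(c,round(r['conf'],2),np.round(r['point'],3),proj(mm,r['point']).astype(int))
```

```text
15.2667 [ 0.45767491 -0.26412265  0.33147085]
0 [280 107] [354 221]
0.1 [281  84] [358 219]
0.2 [281  62] [362 218]
0.3 [281  41] [366 217]
0.4 [281  21] [369 217]
0.5 [281   3] [372 217]
0.56 [281  -6] [374 217]
wrist 0.82 [ 0.598 -0.245  0.21 ] [278  34]
wrist 0.81 [ 0.307 -0.209  0.078] [228 275]
side 0.95 [ 0.594 -0.255  0.188] [367 226]
side 0.74 [ 0.286 -0.219  0.208] [261 253]
```

View pics/f1.png

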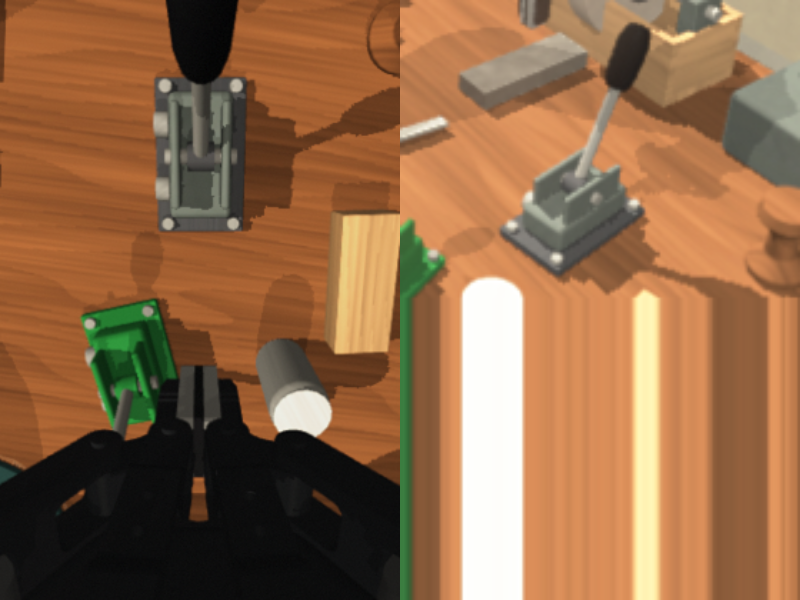

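The lever now stands at about +0.45 rad (side pixel ~(371,218)). That is about 0.17 rad past where it left the fingers, so it is holding in float. The arm touches nothing, and I hand in.

```bash
python3 -c "
from rig import order
print(order.hand_in())"
```

```text
the job is handed in; nothing more can be done
None
```

The clamp reads 30° at the index line, the lever was then pushed past its detent and stayed in the float notch (peak push read about 16 N, no end-stop contact felt), and I handed the job in at about 15 s with the arm clear of everything; no verdict was returned.

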